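# Pump a full measure into the mug

## Robot

A 6-joint arm with a two-finger parallel gripper is mounted at the origin on the work surface. World frame = base frame: x ahead of the robot, y to its left, z up, the work surface at z = 0. Lengths are in m, angles in rad, forces in N, time in s.
With the tool pointing down it reaches from about 0.3 to 0.775 m from the base axis. Payload 14.6 kg.
Tool frame: the origin (TCP) lies midway between the tips of the shut fingers; the grasp point (between the pads) lies 19 mm behind it (ctrl.tcp_to_grasp is the z of the grasp point in the tool frame, in m); z points along the fingers, y is the line along which they close (so a half turn about z gives the same grasp; the last joint's range is limited). The gripper opens to 94 mm and grips with 3 to 60 N. Pads are 16 mm wide; open, the fingers measure 119 mm over their backs; the gripper's body (75 mm by 177 mm) begins 78 mm behind the grasp point.
Start: joints at [-1.255, 0.3, 1.521, -0, 1.321, -0.067], TCP at [0.205, -0.51, 0.183] pointing down, gripper open.
Joint ranges: [-3.03, 3.03], [-0.79, 2.21], [0.23, 2.52], [-1.04, 4.18], [0, 3.07], [-2.55, 2.55]. Speed limits (rad/s): [2.22, 2.22, 2.57, 3.14, 3.14, 3.14].

## Interface

Orientations are given as [roll, pitch, yaw] about the fixed x, y, z axes, in that order (R = Rz(yaw) Ry(pitch) Rx(roll)).
In Python, from station import monitor, camera, ctrl gives the robot as it stands.
- The arm moves only by the tool apply_moves, never from a script. Its argument "plan" is one flat list of numbers, 4 for each row, row after row: the shift along the tool's x, y, z in mm, then the turn about the tool's z in rad. In form: [dx, dy, dz, spin, dx, dy, dz, spin, ...]. A call has 1 to 20 rows; each row shifts and turns the commanded pose from where the row before left it, along the tool's axes as they then stand; what a row does not reach is not made up. A row lasts 1/10 s, in which the tool goes at most 50 mm and 8.59 degrees, less where a joint would pass 70% of its speed; a pose out of reach is approached as far as the arm can. A call is refused whole if a number of a shift passes 50 or a number of a turn 0.15, either way. A call with a gripper value outside its range is refused whole. "hand" is the gripper command: -1 is shut, 1 is fully open, values between are in proportion, set as the call begins (left out, the last holds). The fingers move at their own pace and stop on an object; "squeeze" is the grip in N (left out, the last holds). Time passes only in rows, so rows that do not move let the fingers close. It gives the time, the measured TCP pose, the force, the opening and the grip force at its end, in the units of the state.
- monitor.get_obs(): the state, without advancing time (a new reading comes with each control period).
- camera(name): name is "scene" or "top"; returns a dict with "image" (420x560x3 uint8, red, green, blue), "range_z" (420x560 float32, m along the optical axis (not along the pixel's ray), 0 where there is no reading), "mtx" (3x3 intrinsics, pixels), "distortion" ([k1, k2, p1, p2, k3] as OpenCV has them; the pictures are not rectified), "rvec" (rotation vector, rad) and "tvec" (3), from world to camera coordinates, as OpenCV has them. Camera axes: x right, y down, z forward; pixel columns grow to the right and rows downward; lengths in m; the calibration is good to about 2 mm. A picture is of the moment at which its call begins.
- ctrl.hand_in(): hands the job in; it is judged then, once.
The state is a dict: "time_s": time; "qpos": joint angles; "joint_vel": joint speeds; "tau": joint torques, N m; "ee_pos": TCP position; "eef_rot": TCP orientation; "force": force on the tool from outside, world axes, zero at the start; "moment": the same for the moment, N m; "grip_width": finger opening in m; "grip_force": force on a finger pad.
Only numpy, scipy, OpenCV 4.12 (cv2) and the standard library are available. Lean on these libraries where they do the work, as an engineer would, in place of code of your own. Each camera call takes 0.05 s, during which the arm holds its last target. There are 200 camera calls.

## Task

Swing the spout of the washing-liquid pump bottle round until it stands over the mouth of the mug with the handle, then press the pump's head slowly and steadily down, through its soft half-measure stop and on to the firm second stop, hold it there a moment for the full measure, and let it come all the way back up. Do not pump unless the spout is over that mug and do not force the pump (25 N is too much); leave the bottle, the mug and everything else standing where they are.

Things in the scene. Friction and masses are not known exactly. Their poses are not given: they have to be found in the camera images.
- bottle: Loose, full round pump bottle of cream plastic, about 0.7 kg, 70 mm across; body 128 mm high, above it a threaded neck with a ribbed screw collar 34 mm across (its top 154 to 166 mm up) and the pump. Origin at the centre of the base, z up along the pump's axis. More than about 2 N sideways at the pump tips the bottle, so press straight down on the axis.
- pump_axis (a point): Point on the bottle's axis 150 mm above its base. Over it stands the pump's head: a flat-topped disc 33 mm across and 14 mm high on a thin stem. When the pump is up the top of the head is 36 to 48 mm above this point (186 to 198 mm above the base): how far the collar is screwed on differs from start to start and is not measured, so find it by touch.
- spout (a point): In plan exactly at the spout's outlet, 70 mm from the axis; turns with the spout but does not rise or fall with it: always 150 mm above the base. The spout is a straight bar 13 mm wide, 10 mm high, from the head out to 75 mm from the axis, upper face 2 mm below the head's top, underside 174 to 186 mm above the base; under its end a nozzle 11 mm across reaches 21 mm below the head's top.
- spout_swivel (a joint): Angle of the spout about the bottle's axis (rad), grows counter-clockwise seen from above; 0 when the spout points along the bottle's own -x. Turns freely from -2.6 to 2.6 with light friction (about 0.4 N of push at 60 mm from the axis) and stays where it is left.
- first_stage (a joint): Travel of the pump's soft first stage (m): 0 when up, 0.012 at the first stop (half measure). Its spring takes 1.5 N at the top and 3 N at the stop; it returns by itself.
- second_stage (a joint): Further travel beyond the first stop (m): 0 to 0.006. It does not start before the press reaches 6 N; from there its stiffer spring rises to 10 N at the second stop, which is solid and needs no more than 12 N to hold (full measure, head 18 mm below its raised height); it returns by itself. Above 25 N the pump is being forced.
- mug: White ceramic mug with one handle, 76 mm across, 86 mm high, wall 4 mm, loose, 0.3 kg. It stands beside the bottle on its left or right. Origin at the centre of its base; the handle is on its +y side.
- mug_rim (a point): Centre of the mug's mouth, 86 mm above its base.
- tumbler: Plain steel tumbler without a handle, 74 mm across, 100 mm high, loose, on the other side of the bottle from the mug. Origin at the centre of its base. To be left alone.
- soap_case: Closed steel soap case, 75 x 111 x 36 mm, lying behind the bottle as the robot sees it. Origin at the centre of its base. To be left alone.
- brush: Bamboo scrubbing brush, 190 mm long, 28 mm high, lying in front of the bottle. Origin under it, near mid-length. To be left alone.
- jug: Green plastic jug with a handle, 120 mm across, 195 mm high, on the left. Origin at the centre of its base. To be left alone.
- bodna: Aluminium bodna (round water pot with a side spout), 136 mm across, 128 mm high, on the right. Origin at the centre of its base. To be left alone.
- oil_bottle: Amber oil bottle with a screw cap, 52 mm across, 150 mm high, on the left. Origin at the centre of its base. To be left alone.
There are look-alikes about, which are no part of the job. What is shaped like the bottle but orange or red is not meant.

How it is judged:
On the way, in this order (a step that is already met when the one before it is completed fails the run):
1. the spout is over the mug's mouth with the pump still up (horizontal distance between spout and mug_rim below 0.028 m and value of joint first_stage below 0.006 m), for 0.2 s.
2. the pump is pressed through to its second stop, over the mug (horizontal distance between spout and mug_rim below 0.028 m and value of joint second_stage above 0.005 m), for 0.2 s.
At the end, for the whole second after the job is handed in: The spout's outlet is within 28 mm of the centre of the mug's mouth in plan, the pump has been held at its second stop (last 1 mm) for 0.2 s and is fully up again (within 1.5 mm), bottle and mug stand upright (within 0.08 rad) and at rest where they stood (horizontal distance between spout and mug_rim below 0.028 m and value of joint second_stage below 0.001 m and value of joint first_stage below 0.0015 m and angle between each of mug, bottle's own z axis and vertical below 0.08 rad and linear speed of each of bottle, mug below 0.01 m/s); the robot touches nothing.
It fails at once if the pump is pressed (over 6 mm) while the spout is not over the mug's mouth (more than 30 mm from its centre) (value of joint first_stage above 0.006 m and horizontal distance between spout and mug_rim above 0.03 m).
It fails at once if the robot pushes the pump or bottle with more than 25 N (contact force between any of the fingers, the arm and bottle above 25 N).
It fails at once if the bottle is shoved more than 25 mm or tipped more than 0.2 rad (distance of bottle from where it was at the start of the episode above 0.025 m or angle between bottle's own z axis and vertical above 0.2 rad).
It fails at once if the mug is shoved more than 25 mm or tipped more than 0.3 rad (distance of mug from where it was at the start of the episode above 0.025 m or angle between mug's own z axis and vertical above 0.3 rad).
It fails at once if the tumbler, soap case, brush, jug, bodna or oil bottle is moved more than 25 mm (distance of any of tumbler, soap_case, brush, jug, bodna, oil_bottle from where it was at the start of the episode above 0.025 m).
It also fails if it takes over 58 s, if anything falls off the work surface, if the arm or the gripper's body presses on something with over 40 N, if the wrist force passes 120 N, or if a joint passes its speed limit or range.

## Working session

There is one attempt and no reset: what is moved stays moved. The work goes in short steps, Python scripts to look and compute and a tool call to move; the robot and the scene stay as the last step left them, time stands still between calls to the robot, and variables do not carry over. Pictures are saved under pics/ and viewed, at most 10 in all, crops included, and the job is handed in when it is done.

Besides the shell and the picture viewer there is one more tool, called after "Request:" as name(argument=value, ...) on one line, values as JSON. apply_moves: Moves the arm, as the interface text tells. Its arguments: {"type":"object","properties":{"plan":{"type":"array","items":{"type":"number"}},"hand":{"type":"number"},"squeeze":{"type":"number"}},"required":["plan"]}

```bash
mkdir -p pics; cat > h.py <<'E'
import numpy as np, cv2
from station import monitor, camera, ctrl
def cloud(c):
    h,w=c["range_z"].shape
    uv=np.stack(np.meshgrid(np.arange(w),np.arange(h)),-1).reshape(-1,1,2).astype(np.float32)
    n=cv2.undistortPoints(uv,c["mtx"],np.array(c["distortion"])).reshape(h,w,2)
    z=c["range_z"]; P=np.dstack([n[...,0]*z,n[...,1]*z,z])
    R=cv2.Rodrigues(np.array(c["rvec"],float))[0]
    W=(P-np.array(c["tvec"]).reshape(3))@R
    W[z==0]=np.nan
    return W
E
python3 - <<'E'
from h import *
o=monitor.get_obs(); print(o)
for n in("scene","top"):
    c=camera(n); cv2.imwrite(f"pics/{n}0.png",c["image"][...,::-1]); np.savez(f"{n}0.npz",W=cloud(c),im=c["image"])
E
```

```text
{'time_s': 0.0, 'qpos': array([-1.25460486e+00,  3.00507290e-01,  1.52158900e+00, -1.48016022e-06,
        1.32069996e+00, -6.65629991e-02]), 'joint_vel': array([-0.00071923, -0.00073556, -0.0013859 ,  0.00026736,  0.00013961,
        0.00181019]), 'tau': array([-3.46996538e-03, -5.31818676e+01, -3.52742100e+01,  7.07068574e-02,
        2.44100334e-02, -9.81397943e-05]), 'ee_pos': array([ 0.20533643, -0.50991505,  0.18226315]), 'eef_rot': array([-3.14039162e+00, -7.86257091e-05,  3.82754786e-01]), 'force': array([-0.12820274, -0.55424399,  1.03410257]), 'moment': array([-0.01485939,  0.03715338, -0.01583826]), 'grip_force': 0.0, 'grip_width': 0.09436065651268934}
```

View pics/scene0.png

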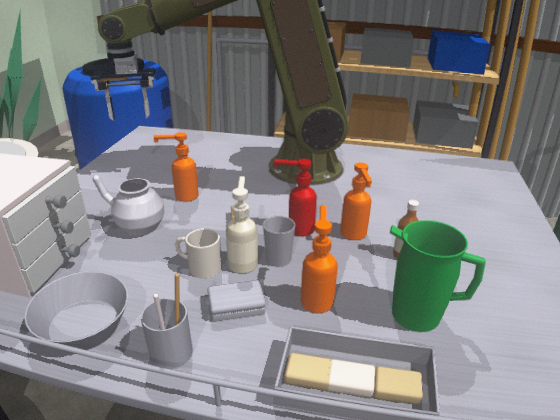

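View pics/top0.png

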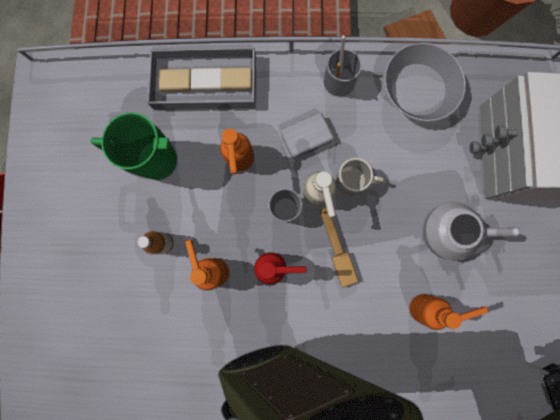

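The scene picture shows the cream bottle at (241,235), the mug with its handle at (203,252) and the tumbler at (279,240). In the top view the cream bottle's head is at (323,180) with the spout to (331,216), the mug's mouth is at (355,176), its handle at (378,181), and the tumbler is at (286,206). The other pump bottles are orange at (237,150), (209,272) and (433,312) and red at (270,268). Only the cream one fits.

```bash
python3 - <<'E'
from h import *
d=np.load("top0.npz");W=d["W"];im=d["im"]
cv2.imwrite("pics/crop0.png",cv2.resize(im[110:300,240:420],None,fx=3,fy=3,interpolation=cv2.INTER_CUBIC)[...,::-1])
def fit(p):
    A=np.c_[2*p[:,:2],np.ones(len(p))];s=np.linalg.lstsq(A,(p[:,:2]**2).sum(1),rcond=None)[0]
    return s[:2],np.sqrt(s[2]+s[:2]@s[:2])
def reg(r0,r1,c0,c1,z0,z1):
    w=W[r0:r1,c0:c1].reshape(-1,3);w=w[(w[:,2]>z0)&(w[:,2]<z1)];return w
m=reg(150,205,335,390,.076,.094);print("mug rim",len(m),m.min(0),m.max(0),m.mean(0))
b=reg(165,222,305,340,.165,.205);print("head/spout",len(b),b.min(0),b.max(0));
for z in np.arange(.15,.21,.005):
    q=b[(b[:,2]>=z)&(b[:,2]<z+.005)]; 
    if len(q):print(round(z,3),len(q),q.mean(0),q.min(0),q.max(0))
s=reg(165,215,300,345,.115,.137);print("shoulder",len(s),s.min(0),s.max(0))
t=reg(185,225,265,305,.09,.11);print("tumbler",t.min(0),t.max(0),t.mean(0))
S=np.load("scene0.npz")["W"].reshape(-1,3)
S=S[np.isfinite(S).all(1)]
c=b.mean(0)[:2]
q=S[(np.hypot(*(S[:,:2]-c).T)<.09)&(S[:,2]>.165)&(S[:,2]<.21)];print("scene cam head",len(q),q.min(0),q.max(0))
q=q[q[:,2]>q[:,2].max()-.004];print(len(q),q.mean(0))
for nm,lo,hi in(("body",.03,.11),):
    q=S[(np.hypot(*(S[:,:2]-c).T)<.08)&(S[:,2]>lo)&(S[:,2]<hi)];print(q.min(0),q.max(0))
# tall things nearby
for r in((225,305,310,370),(140,190,370,385)):
    w=reg(*r,.015,.3);print(r,w.min(0),w.max(0))
E
```

```text
mug rim 235 [ 0.54907199 -0.19518294  0.07620769] [ 0.62330675 -0.10548844  0.08895919] [ 0.58686428 -0.14454058  0.08349392]
head/spout 431 [ 0.48277813 -0.0822455   0.17422185] [ 0.57253421 -0.0449436   0.20016009]
0.17 1 [ 0.48277813 -0.0758406   0.17422185] [ 0.48277813 -0.0758406   0.17422185] [ 0.48277813 -0.0758406   0.17422185]
0.18 1 [ 0.54198355 -0.05359867  0.18395687] [ 0.54198355 -0.05359867  0.18395687] [ 0.54198355 -0.05359867  0.18395687]
0.185 9 [ 0.52314255 -0.05945932  0.18854395] [ 0.49160071 -0.07253101  0.18535677] [ 0.54982762 -0.04560406  0.18992094]
0.19 174 [ 0.52012726 -0.06775361  0.19349943] [ 0.48314182 -0.0822455   0.19012344] [ 0.57253421 -0.04508259  0.19498879]
0.195 245 [ 0.54533457 -0.06340022  0.1965559 ] [ 0.48484362 -0.07978998  0.19504251] [ 0.57219754 -0.0449436   0.19997677]
0.2 1 [ 0.56527046 -0.05266669  0.20016009] [ 0.56527046 -0.05266669  0.20016009] [ 0.56527046 -0.05266669  0.20016009]
shoulder 193 [ 0.52810852 -0.08892202  0.1151357 ] [ 0.58283702 -0.03258809  0.12623706]
tumbler [ 0.48022554 -0.02678436  0.09068612] [0.55874161 0.05229163 0.10469738] [0.52064078 0.0160153  0.09819951]
scene cam head 270 [ 0.48610486 -0.08300185  0.16506123] [ 0.57628103 -0.04479598  0.19877969]
124 [ 0.54699287 -0.06329268  0.19652391]
[ 0.48649942 -0.14283993  0.03000439] [0.60212322 0.01374406 0.10996913]
(225, 305, 310, 370) [ 0.33111739 -0.15281067  0.01913128] [ 0.47608531 -0.0763001   0.03347103]
(140, 190, 370, 385) [ 0.56856755 -0.21495238  0.01981888] [ 0.60424585 -0.17510687  0.08816492]
```

View pics/crop0.png

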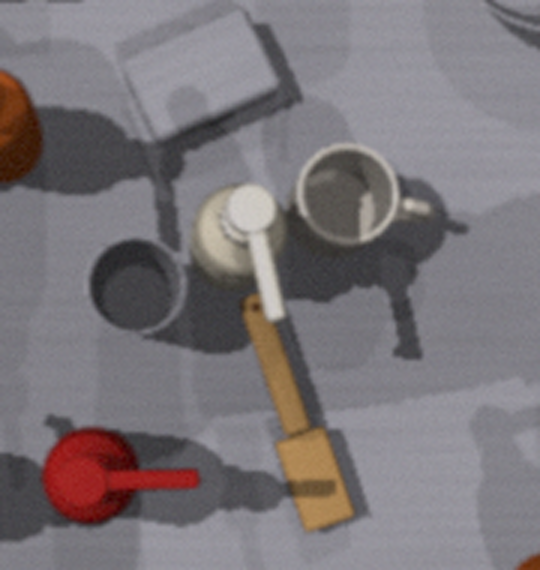

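The crop confirms it: the cream bottle's head is at crop (250,208) and its spout end at (272,318). The mug, with its handle on the right, is at (347,192), and the brush lies in front of the bottle. Next I refine the axis and mug centre, then plan the approach.

```bash
cat > fit.py <<'E'
from h import *
from scipy.optimize import least_squares
def hull(p,r0,sel=None):
    h=cv2.convexHull(p[:,:2].astype(np.float32)).reshape(-1,2)
    if sel is not None:h=h[sel(h)]
    s=least_squares(lambda v:np.hypot(h[:,0]-v[0],h[:,1]-v[1])-r0,h.mean(0),loss="soft_l1",f_scale=.001)
    return s.x,len(h),np.sqrt((s.fun**2).mean())
E
python3 - <<'E'
from fit import *
for f in("top0","scene0"):
    d=np.load(f+".npz");W=d["W"].reshape(-1,3);W=W[np.isfinite(W).all(1)]
    D=lambda x,y,r:np.hypot(W[:,0]-x,W[:,1]-y)<r
    h=W[D(.556,-.0615,.025)&(W[:,2]>.190)&(W[:,2]<.203)]
    print(f,"head",hull(h,.0165,lambda q:q[:,0]>.548),"z",np.median(h[np.hypot(h[:,0]-.556,h[:,1]+.0615)<.012,2]))
    m=W[D(.587,-.1435,.042)&(W[:,2]>.080)&(W[:,2]<.090)]
    print("mug",hull(m,.038,lambda q:q[:,1]>-.165))
    sp=W[D(.49,-.075,.035)&(W[:,2]>.188)&(W[:,2]<.2)]
    print("spout bar",sp.mean(0),sp.min(0),np.median(sp[:,2]))
    b=W[D(.556,-.0615,.045)&(W[:,2]>.06)&(W[:,2]<.12)]
    print("body",b.min(0),b.max(0))
E
```

```text
top0 head (array([ 0.55574433, -0.0608472 ]), 14, np.float64(0.0005339206261340453)) z 0.19652231052356137
mug (array([ 0.58697006, -0.14289181]), 21, np.float64(0.0005480600989335924))
spout bar [ 0.50351944 -0.0722282   0.19410262] [ 0.48314182 -0.0822455   0.1888036 ] 0.19413789177843582
body [ 0.52083962 -0.09496298  0.06038658] [ 0.58979376 -0.02521284  0.11997431]
scene0 head (array([ 0.55975044, -0.06069482]), 10, np.float64(0.001208914951964145)) z 0.19715136544217846
mug (array([ 0.58824506, -0.14285911]), 20, np.float64(0.0009987640002977487))
spout bar [ 0.50586087 -0.07210198  0.19444304] [ 0.48610486 -0.08300185  0.18997857] 0.1947712968628782
body [ 0.53604163 -0.09485015  0.06006734] [ 0.5939883  -0.02538608  0.11998549]
```

Request:
apply_moves(plan=[0,0,-20,0.1,0,0,-30,0.1,0,0,-30,0.1,0,0,0,0.083], hand=-1, squeeze=5)

```text
time_s: 0.5
ee_pos: [0.2058, -0.5112, 0.2667]
eef_rot: [3.136, -0.002, -0.004]
force: [-0.3, 0.3, 0.5]
grip_width: 0.0656
grip_force: 0.0
```

Request:
apply_moves(plan=[10,-15,0,0,20,-33,0,0,20,-33,0,0,20,-33,0,0,20,-33,0,0,20,-33,0,0,20,-33,0,0,20,-33,0,0,20,-33,0,0,20,-33,0,0,20,-33,0,0,20,-33,0,0,20,-33,0,0,20,-33,0,0,20,-33,0,0,10,-29,0,0,0,0,0,0,0,0,0,0])

```text
time_s: 2.3
ee_pos: [0.5049, -0.0034, 0.2621]
eef_rot: [-3.142, 0.001, 0.003]
force: [0.4, -0.2, 0.2]
grip_width: 0.0002
grip_force: 0.0
```

Request:
apply_moves(plan=[-9,33,0,0,0,0,20,0,0,0,25,0,0,0,20,0,0,0,10,0,0,0,5,0,0,0,0,0,0,0,0,0])

```text
time_s: 3.1
ee_pos: [0.4968, -0.0374, 0.1837]
eef_rot: [3.141, -0.001, -0.0]
force: [0.2, -0.1, -0.5]
grip_width: 0.0003
grip_force: 0.0
```

```bash
python3 - <<'E'
from h import *
c=camera("scene"); im=c["image"]; cv2.imwrite("pics/s1.png",cv2.resize(im[100:300,160:340],None,fx=3,fy=3)[...,::-1])
p=monitor.get_obs()["ee_pos"];print(p)
A=np.array([.5565,-.0608]);cur=p[:2]
for th in list(range(190,284,8))+[284,288,290]:
    a=np.radians(th);u=np.array([np.cos(a),np.sin(a)]);t=np.array([-u[1],u[0]])
    off=.0065+abs(t)@[.008,.0125]
    q=A+.058*u-off*t; d=(q-cur)*1000; cur=q
    print(th,q.round(4),"dx %.1f dy %.1f"%(d[0],-d[1]))
E
```

```text
[ 0.49683538 -0.03734152  0.18370539]
190 [ 0.4959 -0.051 ] dx -1.0 dy 13.6
198 [ 0.4949 -0.0589] dx -1.0 dy 7.9
206 [ 0.4951 -0.0671] dx 0.2 dy 8.2
214 [ 0.4965 -0.0755] dx 1.4 dy 8.4
222 [ 0.4993 -0.0839] dx 2.8 dy 8.4
230 [ 0.5034 -0.0919] dx 4.1 dy 8.1
238 [ 0.5089 -0.0994] dx 5.5 dy 7.5
246 [ 0.5157 -0.1061] dx 6.8 dy 6.7
254 [ 0.5236 -0.1117] dx 7.9 dy 5.6
262 [ 0.5324 -0.116 ] dx 8.9 dy 4.3
270 [ 0.542  -0.1188] dx 9.6 dy 2.8
278 [ 0.5486 -0.1205] dx 6.6 dy 1.7
284 [ 0.5538 -0.1213] dx 5.2 dy 0.8
288 [ 0.5573 -0.1215] dx 3.6 dy 0.3
290 [ 0.5591 -0.1216] dx 1.8 dy 0.0
```

View pics/s1.png

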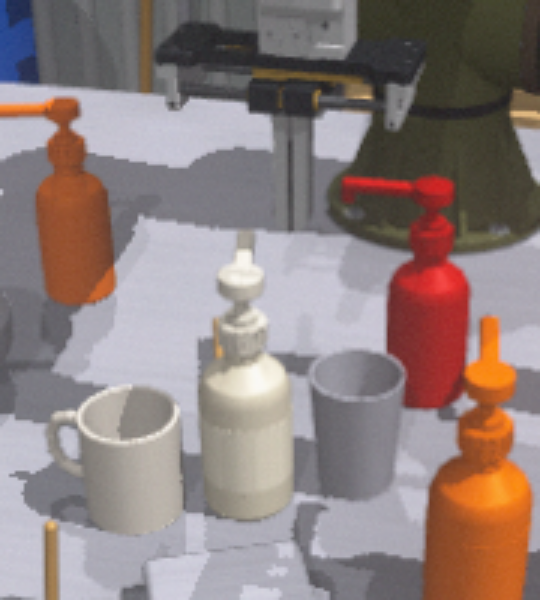

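The shut fingers at crop (293,200) hang clear, to the right of the spout (243,245) as this camera sees it. I'll sweep gently along the arc, halving the steps.

Request:
apply_moves(plan=[0,4,2,0,-1,5,0,0,0,5,0,0,-0.5,4,0,0,-0.5,4,0,0,0,4,0,0,0.2,4,0,0,0.6,4.2,0,0,0.8,4.2,0,0,1.2,4.2,0,0,1.6,4.2,0,0,1.9,4.1,0,0,2.2,4,0,0,2.6,3.8,0,0,2.9,3.7,0,0,3.3,3.4,0,0,3.5,3.3,0,0,0,0,0,0])

```text
time_s: 4.95
ee_pos: [0.5156, -0.1067, 0.1807]
eef_rot: [-3.142, 0.0, -0.0]
force: [-0.4, 1.1, -0.4]
grip_width: 0.0001
grip_force: 0.0
```

```bash
python3 - <<'E'
from h import *
c=camera("scene"); im=c["image"]; cv2.imwrite("pics/s2.png",cv2.resize(im[130:300,140:320],None,fx=3,fy=3)[...,::-1])
o=monitor.get_obs();print(o["ee_pos"],o["force"])
E
```

```text
[ 0.51540487 -0.10646943  0.18067936] [-1.17962394 -0.17188869  0.00860508]
```

View pics/s2.png

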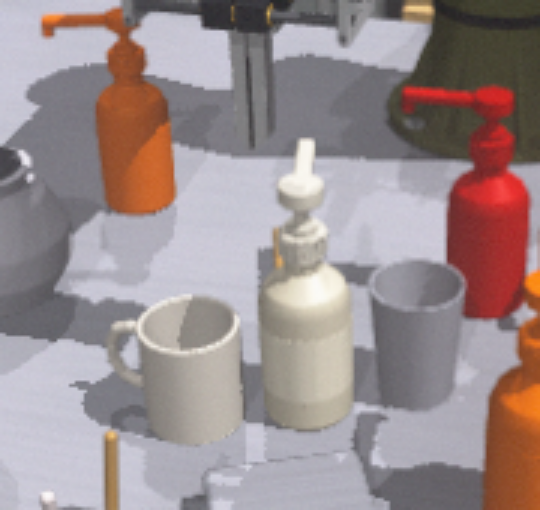

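The spout (300,155 in the crop) has not moved, yet the fingers (252,100) are past it. I'll check where the reported TCP projects and where the cameras see the fingertips.

```bash
python3 - <<'E'
from h import *
o=monitor.get_obs();p=o["ee_pos"];print(p,o["qpos"],o["eef_rot"])
for n in("scene","top"):
    c=camera(n);W=cloud(c);im=c["image"]
    pr=lambda X:cv2.projectPoints(np.array(X,float).reshape(-1,1,3),c["rvec"],c["tvec"],c["mtx"],np.array(c["distortion"]))[0].reshape(-1,2)
    print(n,pr([p,[.5565,-.0608,.1967],[.485,-.077,.194]]).round(1))
    V=W.reshape(-1,3);V=V[np.isfinite(V).all(1)]
    q=V[(np.hypot(*(V[:,:2]-p[:2]).T)<.09)&(V[:,2]>.2)&(V[:,2]<.24)];print("fingers z.2-.24",len(q),q.min(0) if len(q) else 0,q.max(0) if len(q) else 0)
    s=V[(np.hypot(V[:,0]-.5565,V[:,1]+.0608)<.085)&(V[:,2]>.186)&(V[:,2]<.2)];print("head+spout",len(s),s.min(0),s.max(0))
    if n=="scene":
        k=im.copy()
        for q in pr([p,[.485,-.077,.194]]):cv2.circle(k,tuple(int(v) for v in q),2,(0,0,255),-1)
        print(c["range_z"][150:185:4,224].round(3), c["range_z"][180:190:3,240], W[165,224],W[175,224],W[182,240])
E
```

```text
[ 0.51540487 -0.10646943  0.18067936] [-2.73296582e-01  2.49091637e-01  1.59078404e+00 -2.30424691e-05
  1.30201145e+00  1.29784539e+00] [-3.14153466e+00  2.89568326e-04 -3.39512456e-04]
scene [[225.8 186.5]
 [240.1 191.1]
 [242.1 176.6]]
fingers z.2-.24 183 [ 0.50711912 -0.11922733  0.20386097] [ 0.530381   -0.0931611   0.23997449]
head+spout 222 [ 0.48774766 -0.08297439  0.18614998] [ 0.57647857 -0.04473089  0.19867997]
[0.914 0.919 0.921 0.927 0.937 0.941 0.945 0.95  1.377] [0.96509385 0.9522078  0.9424176  0.9269693 ] [ 0.52581364 -0.1043162   0.23862419] [ 0.52235368 -0.1067598   0.21274843] [ 0.51350624 -0.07365732  0.19502132]
top [[345.5 200.4]
 [323.1 178.7]
 [331.6 215.1]]
fingers z.2-.24 0 0 0
head+spout 21 [ 0.56574696 -0.06891584  0.19260783] [ 0.57267564 -0.05683271  0.19754058]
```

```bash
python3 - <<'E'
from h import *
print("tcp_to_grasp",ctrl.tcp_to_grasp)
c=camera("scene");W=cloud(c);p=monitor.get_obs()["ee_pos"]
for r in range(172,190):
    w=W[r,216:234];k=np.hypot(w[:,0]-p[0],w[:,1]-p[1])<.03
    if k.any():print(r,k.sum(),w[k].mean(0).round(4),c["image"][r,216:234][k].mean(0).round())
im=c["image"][140:200,200:260];cv2.imwrite("pics/s3.png",cv2.resize(im,None,fx=9,fy=9,interpolation=cv2.INTER_NEAREST)[...,::-1])
E
```

```text
tcp_to_grasp -0.0188
172 13 [ 0.5236 -0.1037  0.221 ] [115. 113. 114.]
173 13 [ 0.5227 -0.1041  0.2181] [116. 114. 116.]
174 12 [ 0.5244 -0.1048  0.2164] [117. 116. 118.]
175 12 [ 0.5245 -0.1049  0.214 ] [118. 117. 119.]
176 10 [ 0.5246 -0.105   0.2116] [120. 118. 121.]
177 8 [ 0.5242 -0.1052  0.209 ] [116. 115. 117.]
178 6 [ 0.5244 -0.1053  0.2066] [114. 112. 116.]
179 4 [ 0.525  -0.1052  0.2045] [115. 114. 118.]
```

View pics/s3.png

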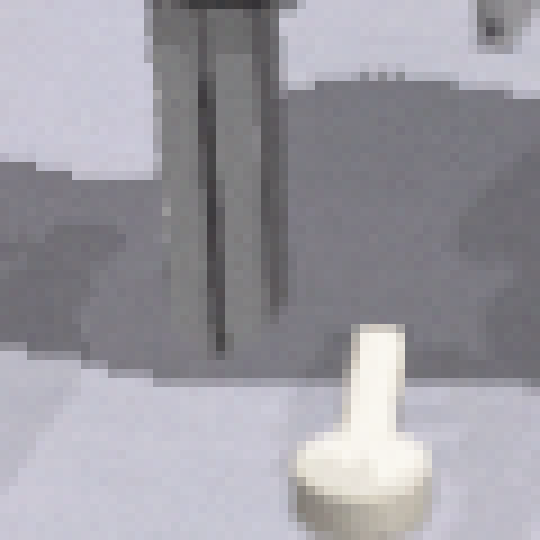

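The crop shows the real shut fingertips at about (223,179) in the full picture, so at z ≈ 0.202. That is about 20 mm above the reported TCP, so the sweep passed over the spout. I'll go back over it and repeat 20 mm lower.

Request:
apply_moves(plan=[0,0,-15,0,-6,-25,0,0,-6,-25,0,0,-6,-24,0,0,0,0,10,0,0,0,15,0,0,0,10,0,0,0,0,0])

```text
time_s: 5.95
ee_pos: [0.4967, -0.0327, 0.1593]
eef_rot: [-3.141, 0.003, -0.001]
force: [-1.1, 0.3, 0.1]
grip_width: 0.0006
grip_force: 0.0
```

Request:
apply_moves(plan=[0,8,0,0,-1,5,0,0,0,5,0,0,-0.5,4,0,0,-0.5,4,0,0,0,4,0,0,0.2,4,0,0,0.6,4.2,0,0,0,0,0,0])

```text
time_s: 6.85
ee_pos: [0.4962, -0.071, 0.1608]
eef_rot: [3.142, 0.0, -0.001]
force: [-0.1, 1.3, 0.3]
grip_width: 0.0005
grip_force: 0.0
```

```bash
cat > sp.py <<'E'
from h import *
o=monitor.get_obs();print(o["time_s"],o["ee_pos"],o["force"])
c=camera("scene");W=cloud(c);im=c["image"].astype(int)
A=np.array([.5565,-.0608])
r=np.hypot(W[...,0]-A[0],W[...,1]-A[1])
cream=(im[...,0]-im[...,2]>8)&(im[...,0]>140)
k=(r>.03)&(r<.085)&(W[...,2]>.183)&(W[...,2]<.2)&cream
h=(r<.016)&(W[...,2]>.165)&cream
if k.sum():
    w=W[k];print("spout",k.sum(),"ang",np.degrees(np.median(np.arctan2(w[:,1]-A[1],w[:,0]-A[0])))%360,"rmax",r[k].max())
print("head",W[h].mean(0),np.percentile(W[h][:,2],95))
m=(np.hypot(W[...,0]-.5875,W[...,1]+.143)<.042)&(W[...,2]>.08)&(W[...,2]<.09);print("mug mean",W[m].mean(0))
E
python3 sp.py
```

```text
6.85 [ 0.49617438 -0.07100116  0.16082087] [-0.07819687  1.28780822  0.30794572]
spout 46 ang 212.93043388821764 rmax 0.07049769850560118
head [ 0.55996064 -0.05914548  0.19053949] 0.19796501535543967
mug mean [ 0.58929186 -0.1428197   0.08461501]
```

The spout is turning: 213° now, from 192°, with the target at about 290°. I'll continue.

Request:
apply_moves(plan=[0.8,4.5,0,0,1.2,4.2,0,0,1.6,4.2,0,0,1.9,4.1,0,0,2.2,4,0,0,2.6,3.8,0,0,2.9,3.7,0,0,3.3,3.4,0,0,3.5,3.3,0,0,3.8,2.9,0,0,4.1,2.7,0,0,4.3,2.3,0,0,4.6,2,0,0,4.7,1.5,0,0,4.8,1.3,0,0,0,0,0,0])

```text
time_s: 8.5
ee_pos: [0.5429, -0.1185, 0.1607]
eef_rot: [-3.142, 0.0, -0.0]
force: [0.6, 0.0, -0.8]
grip_width: 0.0003
grip_force: 0.0
```

```bash
python3 sp.py
```

```text
8.5 [ 0.54285946 -0.11854076  0.16071626] [ 0.55641209  0.03844561 -0.81582801]
spout 89 ang 279.00369169144415 rmax 0.07411645676555514
head [ 0.5599786  -0.06001783  0.19477136] 0.19805963309416225
mug mean [ 0.58916979 -0.14208753  0.08464654]
```

Request:
apply_moves(plan=[3,0.5,0,0,3,0.5,0,0,3,0.3,0,0,2,0,0,0,0,0,0,0,-5,0,0,0,-10,0,0,0,-10,0,0,0,0,0,-20,0,0,0,-30,0,0,0,0,0])

```text
time_s: 9.65
ee_pos: [0.529, -0.1202, 0.2148]
eef_rot: [3.14, -0.006, -0.0]
force: [0.2, 0.8, -0.1]
grip_width: 0.0004
grip_force: 0.0
```

```bash
python3 sp.py; python3 - <<'E'
from h import *
c=camera("top");W=cloud(c);im=c["image"]
cv2.imwrite("pics/t4.png",cv2.resize(im[130:240,270:400],None,fx=4,fy=4)[...,::-1])
A=np.array([.5565,-.0608]);r=np.hypot(W[...,0]-A[0],W[...,1]-A[1])
k=(r>.025)&(r<.085)&(W[...,2]>.185)&(W[...,2]<.2);w=W[k]
print(k.sum(),np.degrees(np.median(np.arctan2(w[:,1]-A[1],w[:,0]-A[0])))%360,r[k].max())
E
```

```text
9.65 [ 0.52897688 -0.12015018  0.21475424] [ 0.19352461  0.82892875 -0.13961321]
spout 113 ang 291.49712564833726 rmax 0.07420838033879572
head [ 0.55965349 -0.05979316  0.18970246] 0.1978533247901176
mug mean [ 0.58937561 -0.14252379  0.08454236]
  return _methods._mean(a, axis=axis, dtype=dtype,
  ret = ret.dtype.type(ret / rcount)
Traceback (most recent call last):
ValueError: zero-size array to reduction operation maximum which has no identity
```

View pics/t4.png

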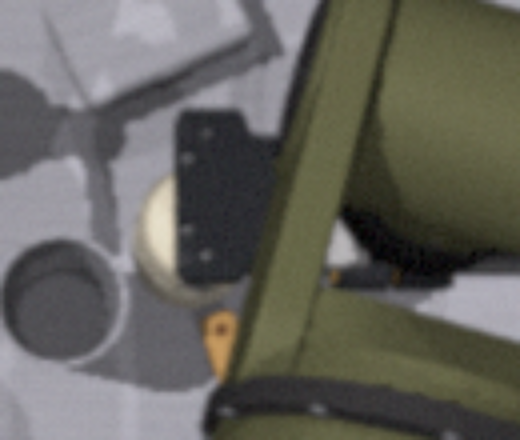

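The arm hides the spout in the top view, but the scene camera gives 291°, so the outlet is about 18 mm from the mug's centre. The mug and bottle have not moved. Next I move over the axis and come down.

Request:
apply_moves(plan=[7,-15,0,0,10,-20,0,0,8,-17,0,0,3,-8,0,0,0,0,10,0,0,0,10,0,0,0,7,0,0,0,0,0,0,0,0,0,0,0,0,0])

```text
time_s: 10.75
ee_pos: [0.5565, -0.06, 0.1842]
eef_rot: [3.141, -0.001, -0.001]
force: [-0.9, -0.2, -0.5]
grip_width: 0.0004
grip_force: 0.0
```

```bash
python3 - <<'E'
from h import *
o=monitor.get_obs();print(o["ee_pos"],o["force"],o["moment"])
c=camera("scene");cv2.imwrite("pics/s5.png",cv2.resize(c["image"][140:290,170:290],None,fx=4,fy=4)[...,::-1])
E
```

```text
[ 0.5565336  -0.0600385   0.18422858] [-0.85556994 -0.22185211 -0.51093181] [0.02299149 0.00402521 0.04594145]
```

View pics/s5.png

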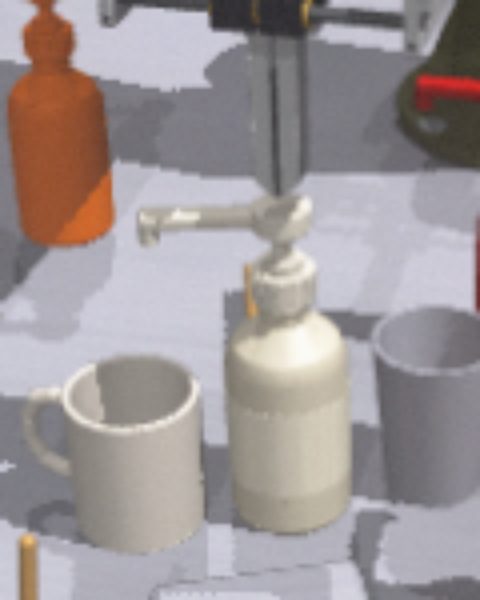

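The spout now points at the mug, with its nozzle at crop (148,235) over the rim area (133,380). The fingertips (280,192) are centred just above the head (283,215). I'll come down slowly to find contact.

Request:
apply_moves(plan=[0,0,1,0,0,0,1,0,0,0,1,0,0,0,1,0,0,0,1,0,0,0,1,0,0,0,0,0,0,0,0,0])

```text
time_s: 11.6
ee_pos: [0.5564, -0.0598, 0.1778]
eef_rot: [-3.142, 0.0, -0.0]
force: [0.7, 0.1, -0.2]
grip_width: 0.0002
grip_force: 0.0
```

Request:
apply_moves(plan=[0,0,1,0,0,0,1,0,0,0,1,0,0,0,1,0,0,0,0,0,0,0,0,0])

```text
time_s: 12.2
ee_pos: [0.5565, -0.0598, 0.1739]
eef_rot: [3.142, -0.0, -0.0]
force: [0.4, -0.2, 2.3]
grip_width: 0.0004
grip_force: 0.7
```

Request:
apply_moves(plan=[0,0,1,0,0,0,1,0,0,0,1,0,0,0,1,0,0,0,0,0,0,0,0,0])

```text
time_s: 12.8
ee_pos: [0.5564, -0.0598, 0.1699]
eef_rot: [-3.142, -0.0, -0.0]
force: [-1.1, -0.2, 1.1]
grip_width: 0.0004
grip_force: 1.0
```

```bash
python3 sp.py; python3 -c "
from h import *
print(monitor.get_obs()['moment'])"
```

```text
12.8 [ 0.55644603 -0.05975348  0.16987002] [-1.12738883 -0.20226543  1.10151997]
spout 105 ang 290.5727551139384 rmax 0.07458276508584248
head [ 0.5646563  -0.05755053  0.18236326] 0.1919971954927953
mug mean [ 0.5899051  -0.14299532  0.08469831]
[ 0.02228199 -0.00766788  0.03332577]
```

Contact came at a reported z of about 0.176, and the head is 6 mm down. I expect the first stop near 0.164 and the second near 0.158.

Request:
apply_moves(plan=[0,0,1,0,0,0,1,0,0,0,1,0,0,0,1,0,0,0,1,0,0,0,0,0,0,0,0,0])

```text
time_s: 13.55
ee_pos: [0.5564, -0.0597, 0.1649]
eef_rot: [3.142, -0.0, -0.0]
force: [-0.8, 0.3, 3.4]
grip_width: 0.0009
grip_force: 1.3
```

Request:
apply_moves(plan=[0,0,0.5,0,0,0,0.5,0,0,0,0.5,0,0,0,0.5,0,0,0,0.5,0,0,0,0.5,0,0,0,0,0,0,0,0,0])

```text
time_s: 14.35
ee_pos: [0.5566, -0.0598, 0.1622]
eef_rot: [3.141, -0.001, -0.0]
force: [-0.7, 0.7, 5.6]
grip_width: 0.0005
grip_force: 3.0
```

```bash
python3 sp.py
```

```text
14.35 [ 0.55659868 -0.05978667  0.16224809] [-0.71888728  0.67881872  5.64020236]
spout 3 ang 292.0120057211403 rmax 0.0745833700394687
head [ 0.56425623 -0.05678596  0.1808568 ] 0.184904262529356
mug mean [ 0.58964884 -0.14267351  0.08450431]
```

Request:
apply_moves(plan=[0,0,0.5,0,0,0,0.5,0,0,0,0.5,0,0,0,0.5,0,0,0,0,0,0,0,0,0])

```text
time_s: 15.0
ee_pos: [0.5567, -0.0598, 0.1604]
eef_rot: [3.141, -0.001, -0.0]
force: [-2.4, 0.6, 7.7]
grip_width: 0.0005
grip_force: 3.6
```

Request:
apply_moves(plan=[0,0,0.5,0,0,0,0.5,0,0,0,0,0,0,0,0,0])

```text
time_s: 15.4
ee_pos: [0.5567, -0.0598, 0.1595]
eef_rot: [3.141, -0.001, -0.0]
force: [-1.2, 0.3, 7.8]
grip_width: 0.0002
grip_force: 3.9
```

Request:
apply_moves(plan=[0,0,0.5,0,0,0,0,0,0,0,0,0])

```text
time_s: 15.7
ee_pos: [0.5567, -0.0598, 0.159]
eef_rot: [3.141, -0.001, -0.0]
force: [-0.7, 0.5, 8.7]
grip_width: 0.0006
grip_force: 4.1
```

Request:
apply_moves(plan=[0,0,0.5,0,0,0,0.5,0,0,0,0,0,0,0,0,0])

```text
time_s: 16.1
ee_pos: [0.5567, -0.0598, 0.1581]
eef_rot: [3.141, -0.001, -0.0]
force: [-1.4, 1.0, 9.4]
grip_width: 0.0004
grip_force: 4.4
```

Request:
apply_moves(plan=[0,0,0.5,0,0,0,0,0,0,0,0,0])

```text
time_s: 16.4
ee_pos: [0.5567, -0.0598, 0.1576]
eef_rot: [3.141, -0.001, -0.0]
force: [-1.9, 0.1, 9.3]
grip_width: 0.0006
grip_force: 4.5
```

Request:
apply_moves(plan=[0,0,0.3,0,0,0,0,0,0,0,0,0])

```text
time_s: 16.7
ee_pos: [0.5568, -0.0598, 0.1574]
eef_rot: [3.141, -0.001, -0.0]
force: [-1.0, 0.1, 9.4]
grip_width: 0.0007
grip_force: 4.6
```

```bash
python3 sp.py
```

```text
16.7 [ 0.55675755 -0.05980601  0.15738918] [-0.97096518  0.13882053  9.4230396 ]
head [ 0.56548106 -0.05940269  0.17703956] 0.1800573106717443
mug mean [ 0.58999032 -0.14255176  0.0845017 ]
```

Request:
apply_moves(plan=[0,0,0.3,0,0,0,0,0,0,0,0,0])

```text
time_s: 17.05
ee_pos: [0.5568, -0.0598, 0.1571]
eef_rot: [3.141, -0.001, -0.0]
force: [-1.1, -0.0, 10.0]
grip_width: 0.0003
grip_force: 4.7
```

Request:
apply_moves(plan=[0,0,0.3,0,0,0,0,0,0,0,0,0])

```text
time_s: 17.35
ee_pos: [0.5568, -0.0598, 0.1569]
eef_rot: [3.141, -0.002, -0.0]
force: [-2.1, 0.1, 9.9]
grip_width: 0.0008
grip_force: 5.1
```

Request:
apply_moves(plan=[0,0,0.2,0,0,0,0,0,0,0,0,0])

```text
time_s: 17.65
ee_pos: [0.5569, -0.0598, 0.1569]
eef_rot: [3.141, -0.002, -0.0]
force: [-3.0, 0.1, 11.5]
grip_width: 0.0008
grip_force: 5.7
```

Request:
apply_moves(plan=[0,0,0.2,0,0,0,0,0,0,0,0,0])

```text
time_s: 17.95
ee_pos: [0.5569, -0.0598, 0.1568]
eef_rot: [3.141, -0.002, -0.0]
force: [-1.6, -0.1, 12.4]
grip_width: 0.0003
grip_force: 6.3
```

The reported z has stopped falling while the force climbs to 12 N, so this is the firm second stop. I'll hold here briefly, then rise slowly and straight up.

Request:
apply_moves(plan=[0,0,0,0,0,0,0,0,0,0,0,0,0,0,0,0,0,0,0,0])

```text
time_s: 18.45
ee_pos: [0.557, -0.0598, 0.1569]
eef_rot: [3.141, -0.002, -0.0]
force: [-1.8, -0.5, 13.2]
grip_width: 0.0003
grip_force: 6.3
```

Request:
apply_moves(plan=[0,0,-1,0,0,0,-1,0,0,0,-1,0,0,0,-1,0,0,0,-1,0,0,0,-1,0,0,0,-1.5,0,0,0,-1.5,0,0,0,-1.5,0,0,0,-1.5,0,0,0,-1.5,0,0,0,-1.5,0,0,0,-1.5,0,0,0,-1.5,0,0,0,-2,0,0,0,-3,0,0,0,-10,0,0,0,-20,0,0,0,-20,0,0,0,0,0])

```text
time_s: 20.45
ee_pos: [0.5574, -0.0599, 0.2316]
eef_rot: [3.141, -0.005, -0.0]
force: [0.2, -0.3, 0.2]
grip_width: 0.0011
grip_force: 0.0
```

```bash
python3 sp.py
```

```text
20.45 [ 0.55737644 -0.05989108  0.23164394] [ 0.24132749 -0.27279511  0.17027862]
spout 109 ang 290.9959400056148 rmax 0.07415606968329468
head [ 0.5599286  -0.05962725  0.19048147] 0.19807359555033408
mug mean [ 0.59021428 -0.14309417  0.08462678]
```

The head is fully back up (0.198 as before), the spout is at 291° over the mug, and the robot is clear.

```bash
python3 -c "
from station import ctrl
print(ctrl.hand_in())"
```

```text
the job is handed in; nothing more can be done
None
```

The spout was swung over the mug with the handle, the pump was pressed to its firm second stop at about 13 N, held there, and let all the way back up, and the job is handed in (no verdict was returned).

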